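# Lock the vial block onto the shaker with its push-and-turn key

## Robot

A 6-joint arm with a two-finger parallel gripper is mounted at the origin on a cart in front of the work surface, level with it; the furniture and walls round the work are solid. World frame = base frame: x ahead of the robot, y to its left, z up, the work surface at z = 0. Lengths are in mm, angles in rad, forces in N, time in s.
With the tool pointing down it reaches from about 275 to 750 mm from the base axis. Payload 10.2 kg.
Tool frame: the origin (TCP) lies on the centre line of the jaws, within the pads' length; the fingertips stand env.tips_ahead ahead of it and the grasp point (between the pads) lies 11 mm behind it (env.tips_ahead is the distance from the TCP to the fingertips, in mm); z points along the fingers, y is the direction in which the jaws open and shut (so a half turn about z gives the same grasp; the last joint's range is limited). The gripper opens to 88 mm and grips with 3 to 60 N. Pads are 18 mm wide; open, the fingers measure 123 mm over their backs; the gripper's body (75 mm by 187 mm) begins 45 mm behind the grasp point.
Start: joints at [-1.425, 0.313, 1.498, -0, 1.331, -0.223], TCP at [189.248, -489.71, 246.72] pointing down, gripper open.
Joint ranges: [-2.94, 2.94], [-0.97, 2.17], [0.19, 2.56], [-1.23, 4.37], [0.02, 3.11], [-2.88, 2.88]. Speed limits (rad/s): [2.39, 2.39, 3.01, 3.14, 3.14, 3.14].

## Interface

Orientations are given as [roll, pitch, yaw] about the fixed x, y, z axes, in that order (R = Rz(yaw) Ry(pitch) Rx(roll)).
In Python, from rig import env gives the robot as it stands.
- The arm moves only by the tool apply_moves, never from a script. Its argument "targets" is one flat list of numbers, 5 for each row, row after row: the closure in counts, from 0 (fully open) to 255 (shut), then the shift along the tool's x, y, z in cm, then the turn about the tool's z in degrees. In form: [gripper, tx, ty, tz, spin, gripper, tx, ty, tz, spin, ...]. A call has 1 to 20 rows; each row shifts and turns the pose as measured when the row begins, along the tool's axes as they then stand; what a row does not reach is not made up. A row lasts 1/8 s, in which the tool goes at most 62.5 mm and 10.7 degrees, less where a joint would pass 70% of its speed; a pose out of reach is approached as far as the arm can. A call with a gripper value outside its range is refused whole. The fingers move at their own pace and stop on an object; the grip force is fixed at half the most. Time passes only in rows, so rows that do not move let the fingers close. It gives the time, the measured TCP pose, the force and the opening at its end, in the units of the state.
- env.state(): the state, without advancing time (a new reading comes with each control period).
- env.grab_frame(name): name is "side" or "top" or "wrist"; returns (picture, depth): 420x560x3 uint8, red, green, blue; 420x560 float32, mm along the optical axis (not along the pixel's ray), 0 where there is no reading.
- env.camera_info(name): a dict with "vfov" (degrees; the focal length in pixels is half the picture's height over the tangent of half this angle, whatever the lens; pixels are square), "cx", "cy" (the principal point, pixels), "eye" and "attitude" of the camera in the world; the wrist camera has in their place "tool_from_camera" (4x4, takes a point from camera to tool coordinates, whose origin is the TCP and whose axes are the flange's). Camera axes: x right, y up, looking along -z (the intrinsics and any distortion apply to the point x, -y, -z); pixel columns grow to the right and rows downward; lengths in mm; the calibration is good to about 2 mm. A picture is of the moment at which its call begins: read the wrist's pose just before it. camera_info takes no time and is no camera call.
- env.job_done(): hands the job in, once; it reports no verdict.
The state is a dict: "time_s": time; "joints": joint angles; "joint_vel": joint speeds; "effort": joint torques, N m; "tool_pos": TCP position; "tcp_rot": TCP orientation; "wrist_force": force on the tool from outside, world axes, zero at the start; "wrist_torque": the same for the moment, N m; "grip_width": finger opening in mm.
Only numpy, scipy, OpenCV 4.12 (cv2) and the standard library are available. Lean on these libraries where they do the work, as an engineer would, in place of code of your own. Each camera call takes 0.05 s, during which the arm holds its last target.

## Task

Before the shaker is started, lock the aluminium vial block down on it: take the blue-handled T-key from its stand, feel its cross pin through the hole in the block and the hidden slot of the lock plate below, push down against the collar spring, turn a quarter turn clockwise seen from above, and let go so that the spring pulls the pin up into its seat. Press gently (never ram the key), and leave the block and the things round about where they are.

Things in the scene. Friction and masses are not known exactly. Their poses are not given: they have to be found in the camera images.
- key: Loose T-key, 130 g, hanging upright in the key stand. Origin: centre of the underside of its cross pin, on the key's axis; z up along the axis. Cross pin: square flat-bottomed steel bar, 6.5 x 6.5 mm, 26 mm long along the key's y, z 0 to 6.5. Above it a spindle 6 mm in diameter, the black collar, a hub 14 mm in diameter (z 80 to 93) and a blue wing handle.
- handle (a point): Middle of the key's blue wing handle, 108 mm above the key's origin. The handle is 14 mm thick (key's x), 52 mm wide (key's y, parallel to the pin; white stripe on top along it) and 32 mm high. Pinch it across its 14 mm.
- collar (a point): Centre of the underside of the key's black collar disc, 45 mm in diameter, 6 mm thick. At rest it is 58 mm above the key's origin; it slides up the spindle by at most 14 mm (hard stop) against a spring: 2 N at rest plus 0.8 N per mm.
- key_stand: Grey plastic stand, fixed, 78 x 92 x 66 mm, origin at the centre of its underside on the worktop. The key hangs by its collar on its top, pin in a slot 14 mm (x) by 32 mm (y); lift it 70 mm straight up to clear. A tall black computer tower stands about 10 cm behind it, the white instrument stack farther left: keep the hand in front of them.
- block: Loose aluminium vial block, 76 (x) x 138 (y) x 46 mm, 0.9 kg, standing on the shaker's table between low steel corners (1 mm play); origin at the centre of its underside. Twelve small vials stand up to 15 mm out of its top, their centres 34 mm or more from the hole's centre.
- hole (a point): Centre of the mouth of the hole in the block's top: oblong, 24 mm along the block's x, 32 mm along its y, straight down through the block's 46 mm. The hidden lock plate lies below it.
- shaker: Dry-block shaker, fixed: white housing 240 (x) x 200 (y) mm with an aluminium table; origin at the centre of its underside on the worktop, z up, x from the front panel to the back. Table top at z = 75 mm, top of the block on it at z = 121, vial tops at 136. The steel lock plate is hidden in the table: top at z = 71, underside at z = 63.
- slot_middle (a point): On the shaker's axis, level with the lock plate's top (z = 71 mm). The plate's slot, 8.5 mm (shaker x) by 28.5 mm (y), takes the pin only lying along y. Slot centre: y = 0, but up to 7 mm either way along x, as the plate floats (stays put below 20 N side force): not measured, to be felt. A pin beside the slot rests on the plate here, before the collar meets the block.
- pin_seat (a point): On the shaker's axis at z = 59.5 mm: height of the key's origin once locked. Pushed through, the collar meets the block at key origin z = 63; the pin turns freely below the plate at z under 56 (spring 8 N or more; collar hard stop at 49), clockwise only, seen from above, to stops at 90 degrees. There, let go, the spring lifts it into a pocket 3 mm deep, 9 mm wide, along x.
- jar_amber: Bystander: amber bottle with a blue cap, 55 mm in diameter, 123 mm high, origin at the centre of its underside.
- flask: Bystander: glass volumetric flask, 62 mm in diameter, 155 mm high, origin at the centre of its underside.
- white_bottle: Bystander: small white plastic bottle, 37 mm in diameter, 74 mm high, origin at the centre of its underside.
- filter_box: Bystander: blue and white flat box 92 x 92 x 34 mm, origin at the centre of its underside.
Not all that is in view belongs to the job. What is shaped like the key but yellow is not meant.

How it is judged (in metres and radians):
On the way, in this order (a step that is already met when the one before it is completed fails the run):
1. the cross pin has gone through the lock plate's slot, lying along the slot, and is pushed below the plate (z of key in the frame of shaker below 0.0565 m and horizontal distance between key and shaker below 0.01 m and angle between the y axis of key and the y axis of shaker, either way round below 0.3 rad), for 0.05 s.
2. the key has been turned a quarter turn below the plate (z of key in the frame of shaker below 0.0615 m and horizontal distance between key and shaker below 0.01 m and angle between the y axis of key and the x axis of shaker, either way round below 0.25 rad), for 0.05 s.
At the end, for the whole second after the job is handed in: Key let go, at rest, upright within 7 degrees, within 10 mm of the shaker's centre, pin along the shaker's x within 14 degrees and drawn up into its pocket (key origin 57 to 61.5 mm up), collar pressing the block with over 2.5 N; block flat and within 4 mm of its place on the table (all of step 2 and z of key in the frame of shaker above 0.057 m and angle between key's own z axis and vertical below 0.12 rad and contact force between key and block above 2.5 N and z of block in the frame of shaker below 0.077 m and angle between block's own z axis and vertical below 0.03 rad and horizontal distance between block and shaker below 0.004 m and linear speed of key below 0.01 m/s); the robot touches nothing.
It fails at once if the key is rammed: more than 35 N on the shaker or its lock plate (contact force between key and shaker above 35 N).
It fails at once if the key presses or drags on the block with more than 35 N (contact force between key and block above 35 N).
It fails at once if the block is lifted or shifted more than 6 mm (distance of block from where it was at the start of the episode above 0.006 m).
It fails at once if a bystander is pushed more than 15 mm or tipped (distance of any of jar_amber, flask, white_bottle, filter_box from where it was at the start of the episode above 0.015 m or angle between any of jar_amber, flask, white_bottle's own z axis and vertical above 0.35 rad).
It also fails if it takes over 72 s, if anything falls off the work surface, if the arm or the gripper's body presses on something with over 40 N, if the wrist force passes 120 N, or if a joint passes its speed limit or range.

## Working session

There is one attempt and no reset: what is moved stays moved. The work goes in short steps, Python scripts to look and compute and a tool call to move; the robot and the scene stay as the last step left them, time stands still between calls to the robot, and variables do not carry over. Pictures are saved under pics/ and viewed, and the job is handed in when it is done.

Besides the shell and the picture viewer there is one more tool, called after "Call:" by a JSON object that holds its "op" and its "data". apply_moves: Moves the arm, as the interface text tells. Its arguments: {"type":"object","properties":{"targets":{"type":"array"}},"required":["targets"]}

```bash
ls; mkdir -p pics; cat > h.py <<'E'
import numpy as np, cv2
from rig import env
def save(n,p): cv2.imwrite('pics/'+n,cv2.cvtColor(p,cv2.COLOR_RGB2BGR))
E
python3 - <<'E'
from h import *
print(env.state(), env.tips_ahead)
for n in ['side','top','wrist']:
    i=env.camera_info(n); print(n,i)
    p,d=env.grab_frame(n); save(n+'0.png',p); np.save('pics/'+n+'0.npy',d); np.save('pics/'+n+'0i.npy',p)
E
```

```text
pics
{'time_s': 0.0, 'joints': array([-1.42538777e+00,  3.13434426e-01,  1.49842098e+00,  2.12600671e-05,
        1.33098798e+00, -2.23369279e-01]), 'joint_vel': array([-1.11408546e-03, -3.00906644e-04, -4.60139252e-04,  4.61238012e-05,
       -2.16472076e-05, -7.40951432e-04]), 'effort': array([ 2.90013086e-03, -4.02202427e+01, -2.52264655e+01,  6.96425443e-02,
        3.52270191e-02, -1.16903266e-04]), 'tool_pos': array([ 189.22424024, -489.46848344,  246.17509124]), 'tcp_rot': array([-3.14037757e+00, -2.97190564e-04,  3.68772596e-01]), 'wrist_force': array([-0.27795783, -0.21664843,  0.3706281 ]), 'wrist_torque': array([-0.01090953,  0.02220388,  0.03231711]), 'grip_width': 88.05979298691157} 8.0
side {'vfov': 52.172757535614615, 'cx': 276.51984653811934, 'cy': 205.4052028173144, 'eye': array([241.49984732, 768.29712949, 752.1375581 ]), 'attitude': array([ 0.95929733, -0.01412259, -2.81219831])}
top {'vfov': 44.22024454329082, 'cx': 281.8857998643483, 'cy': 202.52733384868523, 'eye': array([ 349.62002483, -114.40244854, 1446.07577393]), 'attitude': array([ 0.13727737, -0.0163343 , -1.5668359 ])}
wrist {'vfov': 65.77988492560186, 'cx': 279.4982425048071, 'cy': 201.79619158086385, 'tool_from_camera': array([[ 4.21337441e-05,  9.46659370e-01,  3.22235992e-01,
         8.32215691e+01],
       [ 9.99999867e-01,  1.25800040e-04, -5.00327489e-04,
        -1.17131585e-01],
       [-5.14177007e-04,  3.22235970e-01, -9.46659239e-01,
        -1.37846871e+02],
       [ 0.00000000e+00,  0.00000000e+00,  0.00000000e+00,
         1.00000000e+00]])}
```

View pics/side0.png

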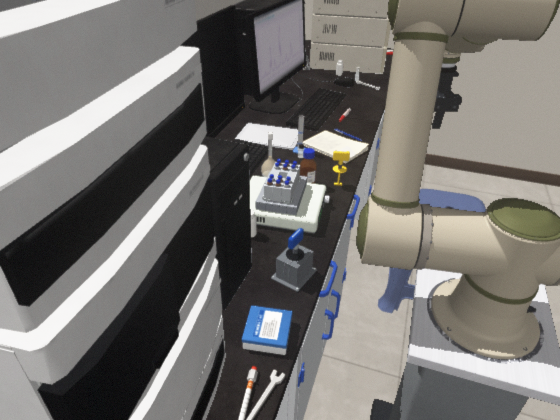

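View pics/top0.png

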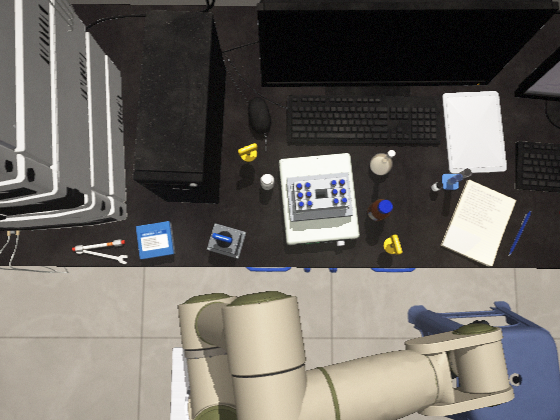

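View pics/wrist0.png

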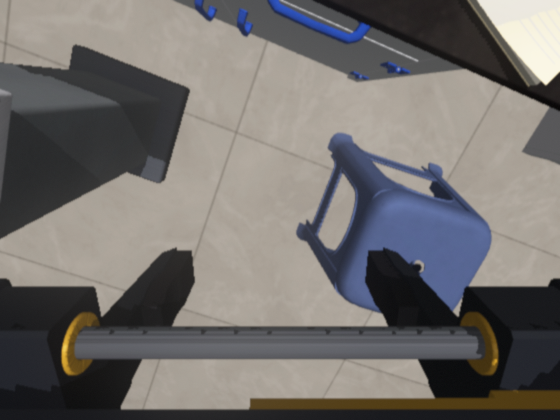

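The top view shows three T-keys: blue at (226,239) in the grey stand, and yellow at (248,153) and (392,244). Only the blue one in its stand fits the description. I'll confirm it in a crop and measure it.

```bash
cat >> h.py <<'E'
from scipy.spatial.transform import Rotation as Ro
def camT(n,st=None):
    i=env.camera_info(n)
    if 'eye' in i:
        return Ro.from_euler('xyz',i['attitude']).as_matrix(), np.array(i['eye']), i
    st=st or env.state(); T=i['tool_from_camera']; Rt=Ro.from_euler('xyz',st['tcp_rot']).as_matrix()
    return Rt@T[:3,:3], Rt@T[:3,3]+st['tool_pos'], i
def dirs(n,uv,st=None):
    R,e,i=camT(n,st); uv=np.atleast_2d(np.asarray(uv,float)); f=210/np.tan(np.radians(i['vfov'])/2)
    c=np.stack([(uv[:,0]-i['cx'])/f,-(uv[:,1]-i['cy'])/f,-np.ones(len(uv))],1)
    return c@R.T,e
def onz(n,uv,z,st=None):
    d,e=dirs(n,uv,st); return e+d*((z-e[2])/d[:,2])[:,None]
def bydepth(n,uv,dep,st=None):
    d,e=dirs(n,uv,st); return e+d*np.asarray(dep,float).reshape(-1,1)
def proj(n,P,st=None):
    R,e,i=camT(n,st); c=(np.atleast_2d(P)-e)@R; f=210/np.tan(np.radians(i['vfov'])/2)
    return np.stack([i['cx']-f*c[:,0]/c[:,2], i['cy']+f*c[:,1]/c[:,2]],1)
E
python3 - <<'E'
from h import *
p=np.load('pics/top0i.npy');d=np.load('pics/top0.npy')
print({k:v for k,v in env.camera_info('top').items() if k not in('eye','attitude')})
for uv in [(200,250),(420,200),(226,239),(320,170),(320,193),(240,255)]:
    print(uv,d[uv[1],uv[0]],bydepth('top',[uv],[d[uv[1],uv[0]]])[0].round(1))
c=p[130:270,190:420]; save('crop0.png',cv2.resize(c,None,fx=3.4,fy=3.4,interpolation=cv2.INTER_CUBIC))
E
```

```text
{'vfov': 44.22024454329082, 'cx': 281.8857998643483, 'cy': 202.52733384868523}
(200, 250) 1440.8887 [414.9  90.5  -2.9]
(420, 200) 1467.1936 [ 5.592e+02 -5.293e+02  3.000e-01]
(226, 239) 1307.5269 [436.7   5.9 136.1]
(320, 170) 1423.1766 [ 633.6 -241.    50.4]
(320, 193) 1394.4205 [ 566.4 -238.9   70.2]
(240, 255) 1441.4823 [401.6 -21.1  -3.6]
```

View pics/crop0.png

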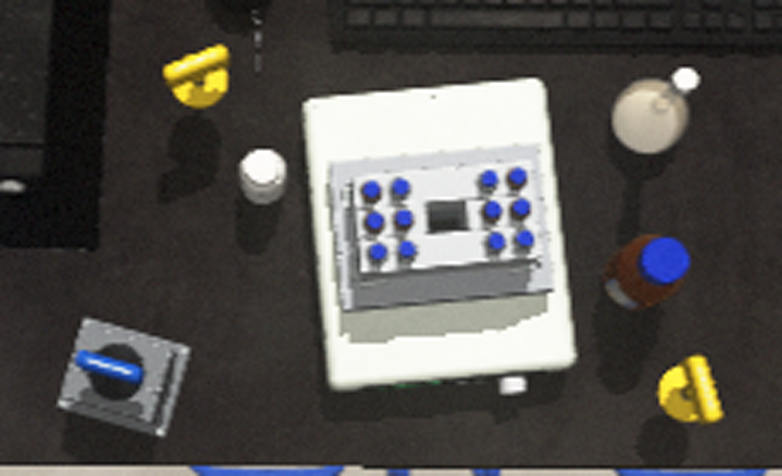

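The crop confirms the blue handle with its white stripe, seated in the grey stand at crop (110,367). Both yellow keys are decoys, and the hole is at crop (446,215). Next I'll measure these.

```bash
python3 - <<'E'
from h import *
p=np.load('pics/top0i.npy');d=np.load('pics/top0.npy')
hsv=cv2.cvtColor(p,cv2.COLOR_RGB2HSV)
m=cv2.inRange(hsv,(100,120,50),(130,255,255))
def ang(a):return (a)
k=np.zeros_like(m);k[225:255,208:245]=m[225:255,208:245]
# fill stripe
k=cv2.morphologyEx(k,cv2.MORPH_CLOSE,np.ones((3,3)))
cn=max(cv2.findContours(k,0,2)[0],key=cv2.contourArea)
print('handle px',cv2.minAreaRect(cn))
st=cv2.inRange(hsv[225:255,208:245],(0,0,190),(180,110,255));ys,xs=np.nonzero(st);print(list(zip(xs+208,ys+225)))
b=cv2.boxPoints(cv2.minAreaRect(cn)); print(onz('top',b,132).round(1)[:,:2])
# vials
v=np.zeros_like(m);v[165:225,285:360]=m[165:225,285:360]
n,l,s,c=cv2.connectedComponentsWithStats(v)
ok=[i for i in range(1,n) if s[i,4]>6]
for i in ok: print(c[i].round(1),s[i,4],onz('top',[c[i]],136)[0].round(1)[:2])
V=onz('top',c[ok],136)[:,:2];print('mean',V.mean(0))
# housing
w=cv2.inRange(hsv,(0,0,200),(180,60,255));w2=np.zeros_like(w);w2[145:260,270:365]=w[145:260,270:365]
w2=cv2.morphologyEx(w2,cv2.MORPH_CLOSE,np.ones((15,15)))
cn=max(cv2.findContours(w2,0,2)[0],key=cv2.contourArea);r=cv2.minAreaRect(cn);print('housing',r);B=onz('top',cv2.boxPoints(r),60)[:,:2];print(B.round(1),B.mean(0))
# tower, monitor front extents
pts=[(180,150),(180,190),(180,204),(160,196),(215,170),(400,60),(400,80),(300,85)]
for q in pts: print(q,bydepth('top',[q],[d[q[1],q[0]]])[0].round(0))
E
```

```text
handle px ((221.76416015625, 237.57546997070312), (20.192001342773438, 5.906504154205322), 15.945395469665527)
[(np.int64(244), np.int64(233)), (np.int64(216), np.int64(236)), (np.int64(217), np.int64(236)), (np.int64(218), np.int64(236)), (np.int64(219), np.int64(236)), (np.int64(219), np.int64(237)), (np.int64(220), np.int64(237)), (np.int64(221), np.int64(237)), (np.int64(222), np.int64(237)), (np.int64(223), np.int64(238)), (np.int64(224), np.int64(238)), (np.int64(225), np.int64(238)), (np.int64(226), np.int64(238)), (np.int64(226), np.int64(239)), (np.int64(227), np.int64(239)), (np.int64(228), np.int64(239)), (np.int64(208), np.int64(248))]
[[440.2  43.7]
 [454.7  40. ]
 [440.8  -9.6]
 [426.4  -5.7]]
[333.5 182. ] 16 [ 584.9 -267.9]
[342.  181.5] 16 [ 586.4 -289.9]
[298.9 185.3] 18 [ 575.8 -178.6]
[307.5 184.5] 16 [ 578.  -200.8]
[334.5 191. ] 16 [ 561.5 -270.3]
[343.  190.5] 16 [ 562.9 -292.2]
[299.8 194.4] 16 [ 552.1 -180.8]
[308.5 193.5] 16 [ 554.5 -203.3]
[335.5 200.5] 16 [ 536.8 -272.6]
[344.1 199.6] 17 [ 539.3 -294.8]
[309.4 202.8] 16 [ 530.6 -205.5]
[300.6 203.6] 15 [ 528.2 -183. ]
mean [ 557.58585182 -236.64336044]
housing ((313.3334655761719, 201.25119018554688), (91.76211547851562, 81.65589904785156), 83.38654327392578)
[[ 657.4  -96.4]
 [ 685.5 -319.3]
 [ 435.2 -344.3]
 [ 409.  -126.6]] [ 546.77201172 -221.65128938]
(180, 150) [614.  89. 353.]
(180, 190) [546. 109. 229.]
(180, 204) [544. 150.  -2.]
(160, 196) [548. 180. 117.]
(215, 170) [615.  38. 131.]
(400, 60) [ 870. -421.  244.]
(400, 80) [ 862. -448.  133.]
(300, 85) [ 852. -183.  117.]
```

```bash
cat >> h.py <<'E'
def plan(target,yaw,n,g=0,st=None,final_still=0):
    st=st or env.state(); p=np.array(st['tool_pos']); y0=Ro.from_euler('xyz',st['tcp_rot']).as_matrix()[:,0]; y0=np.arctan2(y0[1],y0[0])
    dy=(yaw-y0+np.pi)%(2*np.pi)-np.pi; D=np.array(target)-p
    out=[]
    for k in range(n):
        y=y0+dy*k/n; s=D/n
        tx=s[0]*np.cos(y)+s[1]*np.sin(y); ty=s[0]*np.sin(y)-s[1]*np.cos(y)
        out.append([g,round(tx/10,2),round(ty/10,2),round(-s[2]/10,2),round(-np.degrees(dy)/n,1)])
    print('from',p.round(1),'yaw',round(y0,4)); print(', '.join(', '.join('%g'%v for v in r) for r in out))
E
python3 -c "
from h import *
plan([440,17,235],1.299,14)"
```

```text
from [ 189.2 -489.5  246.3] yaw 0.3688
0, 2.98, -2.73, 0.08, -3.8, 0, 3.15, -2.53, 0.08, -3.8, 0, 3.31, -2.31, 0.08, -3.8, 0, 3.46, -2.09, 0.08, -3.8, 0, 3.59, -1.85, 0.08, -3.8, 0, 3.7, -1.61, 0.08, -3.8, 0, 3.8, -1.36, 0.08, -3.8, 0, 3.88, -1.1, 0.08, -3.8, 0, 3.95, -0.84, 0.08, -3.8, 0, 4, -0.58, 0.08, -3.8, 0, 4.03, -0.31, 0.08, -3.8, 0, 4.04, -0.05, 0.08, -3.8, 0, 4.03, 0.22, 0.08, -3.8, 0, 4.01, 0.49, 0.08, -3.8
```

Call:
{"op": "apply_moves", "data": {"targets": [0,3,-2.7,0,-3.8,0,3.2,-2.5,0,-3.8,0,3.3,-2.3,0,-3.8,0,3.5,-2.1,0,-3.8,0,3.6,-1.9,0,-3.8,0,3.7,-1.6,0,-3.8,0,3.8,-1.4,0,-3.8,0,3.9,-1.1,0,-3.8,0,4,-0.8,0,-3.8,0,4,-0.6,0,-3.8,0,4,-0.3,0,-3.8,0,4,0,0,-3.8,0,4,0.2,0,-3.8,0,4,0.5,0,-3.8]}}

```text
time_s: 1.9
tool_pos: [440.6, 35.6, 245.7]
tcp_rot: [-3.14, -0.003, 1.323]
wrist_force: [0.7, 0.5, 0.3]
grip_width: 88.2
```

```bash
python3 -c "
from h import *
plan([440,17,235],1.299,6)"
```

```text
from [440.6  35.6 245.7] yaw 1.3229
0, -0.3, 0.07, 0.18, 0.2, 0, -0.3, 0.07, 0.18, 0.2, 0, -0.3, 0.07, 0.18, 0.2, 0, -0.3, 0.07, 0.18, 0.2, 0, -0.3, 0.07, 0.18, 0.2, 0, -0.3, 0.07, 0.18, 0.2
```

Call:
{"op": "apply_moves", "data": {"targets": [0,-0.9,0.2,0.5,0.6,0,-0.9,0.2,0.5,0.6,0,0,0,0,0]}}

```text
time_s: 2.28
tool_pos: [439.8, 17.4, 234.5]
tcp_rot: [-3.139, -0.003, 1.303]
wrist_force: [-0.3, -0.8, 0.1]
grip_width: 87.8
```

```bash
python3 -c "
from h import *
import pickle
s=env.state();p,d=env.grab_frame('wrist');save('w1.png',p);pickle.dump((s,p,d),open('pics/w1.pkl','wb'));print(s['tool_pos'],s['tcp_rot'],s['joint_vel'])"
```

```text
[439.79478007  17.35970706 234.53927251] [-3.13851673e+00 -2.99718311e-03  1.30345687e+00] [-0.00069951 -0.00421751 -0.00336393  0.0006611   0.00393369 -0.00145449]
```

View pics/w1.png

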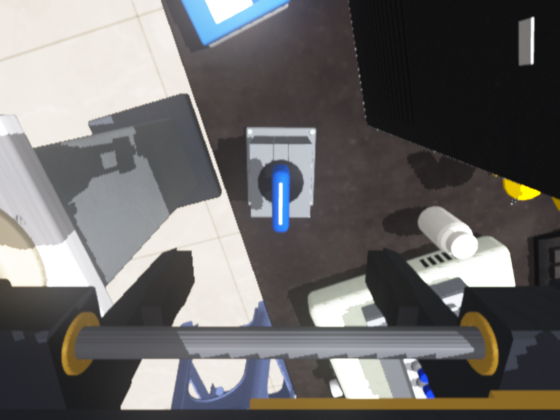

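The handle is upright in the image at (281,198), with its stripe at columns 279-283, between the jaws. I'll measure the stripe.

```bash
python3 -c "
from h import *
import pickle
s,p,d=pickle.load(open('pics/w1.pkl','rb'))
hsv=cv2.cvtColor(p,cv2.COLOR_RGB2HSV)
sub=p[155:245,265:300];save('w1c.png',cv2.resize(sub,None,fx=8,fy=6,interpolation=0))
m=np.zeros(p.shape[:2],np.uint8);m[155:245,265:300]=cv2.inRange(hsv,(0,0,200),(180,110,255))[155:245,265:300]
n,l,st,c=cv2.connectedComponentsWithStats(m)
i=1+np.argmax(st[1:,4]);print(st[i],c[i]);ys,xs=np.nonzero(l==i)
f=cv2.fitLine(np.stack([xs,ys],1).astype(np.float32),2,0,.01,.01).ravel()
y0,y1=ys.min()-.5,ys.max()+.5
e=[(f[2]+(y-f[3])*f[0]/f[1],y) for y in(y0,y1)]
E=onz('wrist',e,132,s);print(e,E,np.linalg.norm(E[0]-E[1]),E.mean(0));v=E[0]-E[1];print('key yaw',np.arctan2(-v[0],v[1]))
# blue mask
k=cv2.inRange(hsv,(100,120,50),(130,255,255));q=np.zeros_like(k);q[155:245,265:300]=k[155:245,265:300];ys,xs=np.nonzero(q);print(xs.min(),xs.max(),ys.min(),ys.max())
for y in (180,200,215,228): print(y,d[y,281],bydepth('wrist',[(281,y)],[d[y,281]],s))
print(onz('wrist',[(270,135),(312,135)],66,s))
"
```

```text
[278 182   5  43 192] [280.171875   203.94270833]
[(np.float64(280.5509496780865), np.float64(181.5)), (np.float64(279.8246463010703), np.float64(224.5))] [[444.40168606  35.26014604 132.        ]
 [434.47143706   1.06042098 132.        ]] 35.612231597892105 [439.43656156  18.16028351 132.        ]
key yaw -0.28258991652421506
272 289 164 232
180 249.74261 [[444.95501226  35.97211502 130.66543248]]
200 253.39684 [[440.82179253  20.80248723 132.11982619]]
215 256.59338 [[437.60611636   8.99732385 132.87918924]]
228 261.20157 [[434.57171196  -2.15622777 131.92003755]]
[[442.07561819  63.88773869  66.        ]
 [479.82432837  53.56165244  66.        ]]
```

View pics/w1c.png

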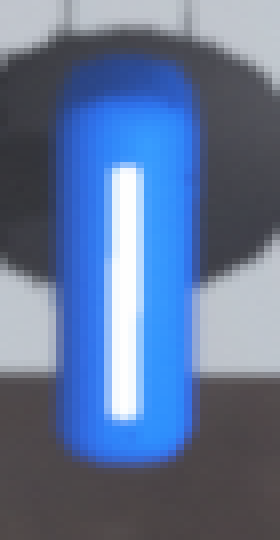

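```bash
python3 -c "
from h import *
plan([439.4,18,107],1.288,6)"
```

```text
from [439.9  17.6 234.8] yaw 1.3037
0, 0, -0.01, 2.13, 0.1, 0, 0, -0.01, 2.13, 0.1, 0, 0, -0.01, 2.13, 0.1, 0, 0, -0.01, 2.13, 0.1, 0, 0, -0.01, 2.13, 0.1, 0, 0, -0.01, 2.13, 0.1
```

Call:
{"op": "apply_moves", "data": {"targets": [0,0,-0.1,2.2,0.5,0,0,0,2.2,0.4,0,0,0,2.2,0,0,0,0,2.2,0,0,0,0,1.8,0,0,0,0,0.8,0,0,0,0,0,0]}}

```text
time_s: 3.2
tool_pos: [439.1, 14.4, 119.6]
tcp_rot: [3.14, -0.003, 1.279]
wrist_force: [0.8, -0.2, 0.3]
grip_width: 88.2
```

```bash
python3 -c "
from h import *
plan([439.4,18,107],1.288,1);p,d=env.grab_frame('wrist');save('w2.png',p)"
```

```text
from [439.1  14.4 119.6] yaw 1.2785
0, 0.35, -0.08, 1.26, -0.5
```

View pics/w2.png

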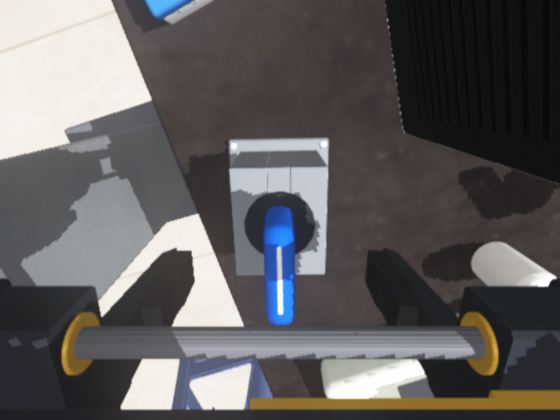

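Call:
{"op": "apply_moves", "data": {"targets": [0,0.2,0,0.7,-0.3,0,0.2,0,0.6,-0.2,0,0,0,0,0]}}

```text
time_s: 3.62
tool_pos: [441.1, 18.4, 107.1]
tcp_rot: [3.137, -0.004, 1.288]
wrist_force: [-0.1, 0.4, 0.7]
grip_width: 88.4
```

```bash
python3 -c "
from h import *
plan([439.4,18,107],1.288,1)"
```

```text
from [441.1  18.4 107.1] yaw 1.2879
0, -0.09, -0.16, 0.01, -0
```

Call:
{"op": "apply_moves", "data": {"targets": [0,-0.1,-0.1,0,0,255,0,0,0,0,255,0,0,0,0,255,0,0,0,0,255,0,0,0,0,255,0,0,0,0,255,0,0,0,0,255,0,0,0,0]}}

```text
time_s: 4.62
tool_pos: [440.0, 17.6, 107.5]
tcp_rot: [3.136, -0.004, 1.288]
wrist_force: [-0.1, -0.6, 0.1]
grip_width: 20.1
```

```bash
python3 -c "
from h import *
s=env.state();print(s['tool_pos'],s['tcp_rot'],s['wrist_force'],s['grip_width']);p,d=env.grab_frame('wrist');save('w3.png',p)"
```

```text
[440.04580063  17.61253511 107.51047407] [ 3.13609071 -0.00362494  1.28802796] [-0.10222003 -0.55587211  0.09600357] 20.081949584874234
```

View pics/w3.png

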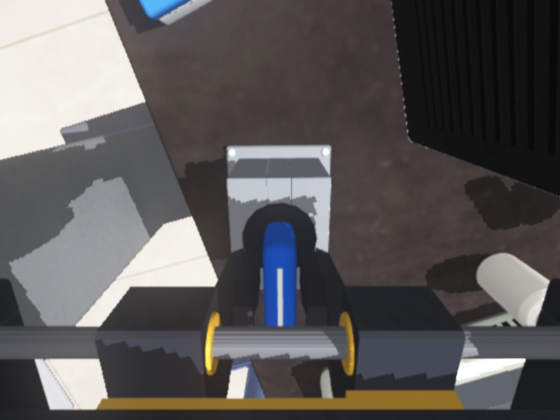

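Nearly closed (handle at (280,275)); a few more rows to close fully.

Call:
{"op": "apply_moves", "data": {"targets": [255,0,0,0,0,255,0,0,0,0,255,0,0,0,0]}}

```text
time_s: 5.05
tool_pos: [440.0, 17.6, 107.5]
tcp_rot: [3.136, -0.004, 1.288]
wrist_force: [-0.1, -1.1, 0.9]
grip_width: 13.9
```

Call:
{"op": "apply_moves", "data": {"targets": [255,0,0,-1,0,255,0,0,-2,0,255,0,0,-2.5,0,255,0,0,-2.5,0,255,0,0,-2.5,0,255,0,0,-2.5,0,255,0,0,-2,0]}}

```text
time_s: 5.92
tool_pos: [437.8, 17.6, 264.4]
tcp_rot: [3.138, -0.004, 1.288]
wrist_force: [0.5, -1.1, -1.4]
grip_width: 13.7
```

```bash
python3 -c "
from h import *
plan([557.6,-236.6,270],1.667,10,255);p,d=env.grab_frame('wrist');save('w4.png',p)
p,d=env.grab_frame('side');save('s4.png',cv2.resize(p[150:350,200:400],None,fx=3,fy=3))"
```

```text
from [437.8  17.6 264.4] yaw 1.2881
255, -2.11, 1.86, -0.06, -2.2, 255, -2.18, 1.78, -0.06, -2.2, 255, -2.24, 1.69, -0.06, -2.2, 255, -2.3, 1.61, -0.06, -2.2, 255, -2.36, 1.52, -0.06, -2.2, 255, -2.42, 1.43, -0.06, -2.2, 255, -2.47, 1.34, -0.06, -2.2, 255, -2.52, 1.24, -0.06, -2.2, 255, -2.57, 1.15, -0.06, -2.2, 255, -2.61, 1.05, -0.06, -2.2
```

View pics/w4.png

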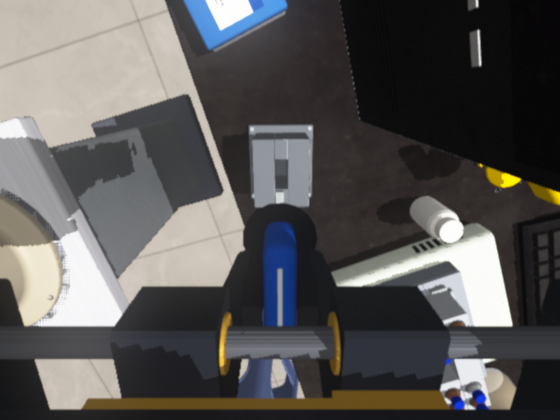

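View pics/s4.png

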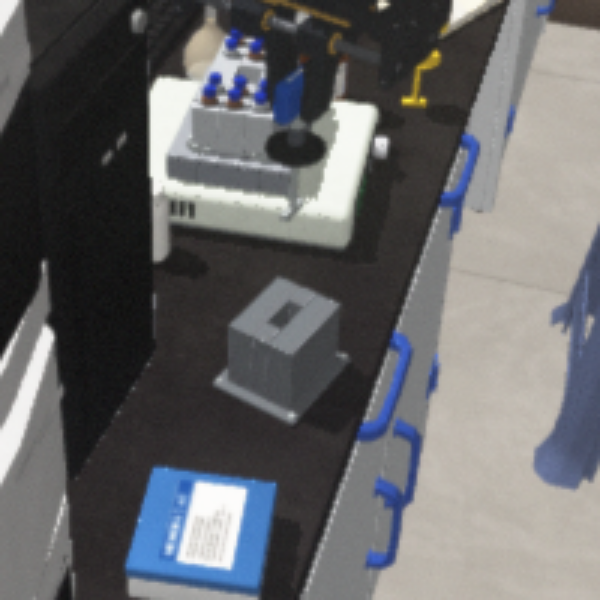

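The key hangs upright from the jaws and the stand is empty. I'll go past the hole on the right, so that the collar doesn't hide it from the wrist camera.

```bash
python3 -c "
from h import *
plan([565,-303,272],1.667,11,255)"
```

```text
from [438.5  17.5 265. ] yaw 1.2881
255, -2.48, 1.92, -0.06, -2, 255, -2.54, 1.83, -0.06, -2, 255, -2.6, 1.74, -0.06, -2, 255, -2.66, 1.65, -0.06, -2, 255, -2.72, 1.56, -0.06, -2, 255, -2.77, 1.46, -0.06, -2, 255, -2.82, 1.37, -0.06, -2, 255, -2.86, 1.27, -0.06, -2, 255, -2.91, 1.17, -0.06, -2, 255, -2.94, 1.07, -0.06, -2, 255, -2.98, 0.97, -0.06, -2
```

Call:
{"op": "apply_moves", "data": {"targets": [255,-2.5,1.9,-0.1,-2,255,-2.5,1.8,-0.1,-2,255,-2.6,1.7,-0.1,-2,255,-2.7,1.6,0,-2,255,-2.7,1.6,0,-2,255,-2.8,1.5,0,-2,255,-2.8,1.4,0,-2,255,-2.9,1.3,0,-2,255,-2.9,1.2,0,-2,255,-2.9,1.1,0,-2,255,-2,0.8,0,-1.7,255,0,0,0,0]}}

```text
time_s: 7.52
tool_pos: [566.0, -300.2, 255.4]
tcp_rot: [-3.136, -0.012, 1.68]
wrist_force: [-0.1, 0.2, -2.0]
grip_width: 13.7
```

```bash
python3 -c "
from h import *
import pickle
plan([565,-303,272],1.667,1,255)
s=env.state();p,d=env.grab_frame('wrist');save('w5.png',p);pickle.dump((s,p,d),open('pics/w5.pkl','wb'));print(s['tool_pos'],s['tcp_rot'],s['joint_vel'].round(3))
"
```

```text
from [ 566.  -300.2  255.4] yaw 1.68
255, -0.27, -0.13, -1.66, 0.7
[ 565.97025765 -300.17159466  255.3852533 ] [-3.13640248 -0.01166587  1.67999026] [ 0.01  -0.011  0.03   0.005  0.001  0.008]
```

View pics/w5.png

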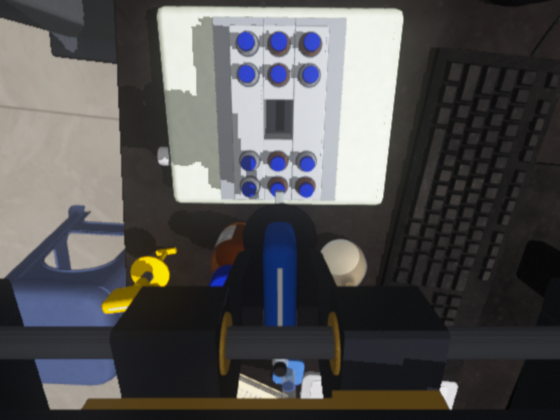

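```bash
python3 - <<'E'
from h import *
import pickle
s,p,d=pickle.load(open('pics/w5.pkl','rb'))
hsv=cv2.cvtColor(p,cv2.COLOR_RGB2HSV)
c=p[85:155,245:315].astype(float);save('w5c.png',cv2.resize(np.clip(c*1.8,0,255).astype(np.uint8),None,fx=8,fy=8,interpolation=0))
m=cv2.inRange(hsv,(112,150,80),(125,255,255));v=np.zeros_like(m);v[20:200,225:330]=m[20:200,225:330]
v=cv2.morphologyEx(v,cv2.MORPH_OPEN,np.ones((3,3)))
n,l,st,cc=cv2.connectedComponentsWithStats(v)
ok=[i for i in range(1,n) if st[i,4]>60]
V=onz('wrist',cc[ok],136,s)[:,:2];
for i,a in zip(ok,V):print(cc[i].round(1),st[i,4],a.round(1))
print('mean',V.mean(0),len(ok))
# hole edges
g=cv2.cvtColor(p,cv2.COLOR_RGB2GRAY).astype(float)
h=((g<110)).astype(np.uint8);q=np.zeros_like(h);q[92:148,255:305]=h[92:148,255:305]
n,l,st,c2=cv2.connectedComponentsWithStats(q);i=1+np.argmax(st[1:,4]);print(st[i],c2[i]);
print(d[100:140:4,279])
print(g[119,255:305].astype(int));print(g[92:148,279].astype(int))
m=cv2.inRange(hsv,(0,0,150),(180,120,255));v=np.zeros_like(m);v[260:335,270:292]=m[260:335,270:292];ys,xs=np.nonzero(v);print('stripe',xs.min(),xs.max(),ys.min(),ys.max())
E
```

```text
[245.3  40.9] 225 [ 526.9 -184.1]
[278.4  41.2] 229 [ 550.6 -181.7]
[311.5  41.5] 222 [ 574.3 -179.3]
[246.   73.4] 205 [ 529.1 -205.8]
[278.   73.6] 199 [ 552.7 -203.4]
[310.2  74. ] 190 [ 576.4 -201. ]
[248.3 162.9] 141 [ 536.1 -272.6]
[277.5 163.3] 159 [ 559.5 -270.3]
[306.7 163.9] 148 [ 583.  -268.3]
[248.7 189. ] 135 [ 538.2 -294.3]
[276.4 187.2] 93 [ 560.7 -290.3]
[306.  189.9] 142 [ 585.3 -289.9]
mean [ 556.07529275 -236.74862974] 12
[ 265  100   28   39 1041] [278.85302594 118.75504323]
[328.7715  329.5924  331.89404 332.14716 334.0866  335.5673  336.9746
 338.5629  316.19702 288.73288]
[215 214 215 215 215 215 216 208 178 145 124  89  70  67  69  69  70  69
  70  70  64  55  52  52  53  53  53  54  56  61  68  71  71  71  73  74
  81 102 159 209 217 217 216 216 217 217 217 216 217 217]
[215 216 216 216 216 214 197 142  81  59  54  53  53  53  54  53  53  53
  53  54  52  52  53  53  54  54  53  53  53  53  53  52  52  53  51  52
  52  52  57  64  72  83  91  94  95  96 111 157 197 211 213 213 213 213
 213 213]Traceback (most recent call last):
  File "<stdin>", line 19, in <module>
    return umr_minimum(a, axis, None, out, keepdims, initial, where)
ValueError: zero-size array to reduction operation minimum which has no identity
```

View pics/w5c.png

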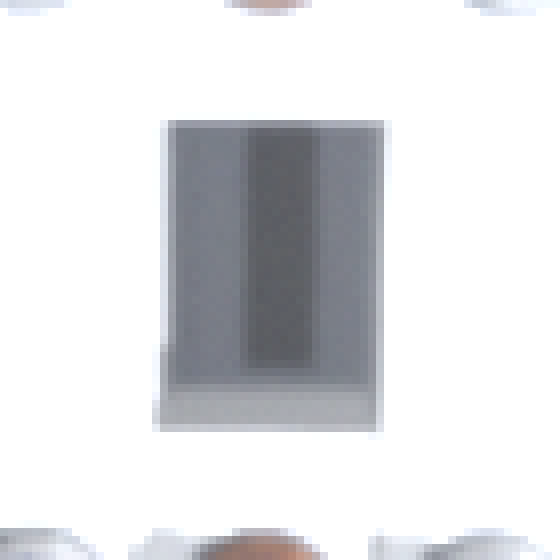

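The enlarged crop shows the hole (cols 265-293, rows 100-139). Inside it is a darker strip at cols 275.6-284.4 ending at row 131, which may be the plate's slot. I'll check its width and depth.

```bash
python3 - <<'E'
from h import *
import pickle
s,p,d=pickle.load(open('pics/w5.pkl','rb'))
for r in (106,112,118,124,130,134,138):
    for c in (270,280,289): print(r,c,bydepth('wrist',[(c,r)],[d[r,c]],s)[0].round(1))
V=np.array([[526.9,-184.1],[574.3,-179.3],[538.2,-294.3],[585.3,-289.9]]);print('vial centre',V.mean(0))
a=V[1]-V[0];b=V[0]-V[2];print('yaw',np.arctan2(a[1],a[0]),np.arctan2(-b[0],b[1]))
x1,x2=264.8,293.3
H=onz('wrist',[(264.8,100),(293,100),(293.5,138.8),(265,138.8)],121,s);print(H.round(1),H.mean(0))
S=onz('wrist',[(275.6,115),(284.4,115),(275.4,131),(284.2,131)],71,s);print('slot',S.round(1))
ps=.098;R=np.array([[np.cos(ps),np.sin(ps)],[-np.sin(ps),np.cos(ps)]])
c0=H.mean(0)[:2]
print('hole local',((H[:,:2]-c0)@R.T).round(1));print('slot local',((S[:,:2]-c0)@R.T).round(1))
hsv=cv2.cvtColor(p,cv2.COLOR_RGB2HSV)
print(p[265:335:4,280].tolist())
E
```

```text
106 270 [ 547.2 -229.1   70.8]
106 280 [ 556.7 -228.7   49. ]
106 289 [ 565.2 -227.1   71. ]
112 270 [ 547.7 -234.6   70.4]
112 280 [ 557.4 -234.7   47.8]
112 289 [ 565.9 -232.6   70.9]
118 270 [ 548.4 -240.1   72.3]
118 280 [ 558.  -240.5   49. ]
118 289 [ 566.6 -238.2   71.2]
124 270 [ 548.9 -245.9   69.9]
124 280 [ 558.7 -246.5   50. ]
124 289 [ 567.2 -243.8   70.4]
130 270 [ 549.4 -251.6   70.3]
130 280 [ 559.2 -250.9   66.1]
130 289 [ 567.9 -249.5   71. ]
134 270 [ 550.2 -253.5   86.8]
134 280 [ 559.5 -252.6   85.7]
134 289 [ 567.9 -251.8   84.7]
138 270 [ 551.1 -253.5  115.8]
138 280 [ 559.6 -252.7  114.4]
138 289 [ 567.2 -252.   113.5]
vial centre [ 556.175 -236.9  ]
yaw 0.10092178466729354 0.10218369254888841
[[ 544.  -223.3  121. ]
 [ 566.5 -220.8  121. ]
 [ 570.7 -251.3  121. ]
 [ 547.1 -253.9  121. ]] [ 557.1120934  -237.34181873  121.        ]
slot [[ 553.4 -236.8   71. ]
 [ 561.8 -235.9   71. ]
 [ 554.8 -251.9   71. ]
 [ 563.4 -250.9   71. ]]
hole local [[-11.6  15.3]
 [ 11.   15.5]
 [ 12.2 -15.3]
 [-11.6 -15.6]]
slot local [[ -3.6   0.9]
 [  4.8   1. ]
 [ -3.7 -14.2]
 [  4.9 -14.1]]
[[14, 44, 105], [118, 118, 119], [128, 129, 125], [127, 128, 124], [128, 129, 125], [128, 129, 126], [128, 129, 125], [127, 128, 124], [128, 129, 125], [129, 129, 125], [129, 129, 126], [127, 128, 124], [128, 129, 125], [128, 129, 125], [128, 129, 124], [105, 105, 103], [37, 38, 41], [43, 44, 48]]
```

```bash
python3 - <<'E'
from h import *
import pickle
s,p,d=pickle.load(open('pics/w5.pkl','rb'))
g=p.astype(int)
sub=p[210:345,240:320];save('w5d.png',cv2.resize(sub,None,fx=6,fy=4,interpolation=0))
m=((g.min(2)>75)&(g.max(2)-g.min(2)<40)).astype(np.uint8);q=np.zeros_like(m);q[262:335,272:290]=m[262:335,272:290]
ys,xs=np.nonzero(q);f=cv2.fitLine(np.stack([xs,ys],1)[(ys<315)].astype(np.float32),2,0,.01,.01).ravel();print(f,ys.min(),ys.max())
b=((g[:,:,2]>g[:,:,0]+30)).astype(np.uint8)
for r in (240,255,280,300,315): 
    c=np.nonzero(b[r,255:310])[0]+255;print(r,c.min(),c.max())
st0={'tool_pos':np.zeros(3),'tcp_rot':np.zeros(3)}
for r in (ys.min()-.5,290,315,ys.max()+.5):
    u=f[2]+(r-f[3])*f[0]/f[1]; print(r,u,onz('wrist',[(u,r)],-24.5,st0).round(2))
print(p[262:272,280].tolist())
# collar edges
print('collar top ctr', onz('wrist',[(280,205)],99.5-64,st0))
E
```

```text
[8.2003903e-03 9.9996638e-01 2.7946268e+02 2.9060199e+02] 268 325
240 264 295
255 263 296
280 263 296
300 264 295
315 264 295
267.5 279.2732253013496 [[ 17.96  -1.13 -24.5 ]]
290 279.45773 [[  7.58  -1.05 -24.5 ]]
315 279.66275 [[ -4.61  -0.97 -24.5 ]]
325.5 279.7488639262374 [[ -9.95  -0.93 -24.5 ]]
[[14, 43, 105], [15, 43, 105], [15, 43, 105], [14, 44, 105], [15, 44, 105], [42, 58, 106], [88, 93, 109], [118, 118, 119], [127, 127, 124], [128, 130, 126]]
collar top ctr [[23.0646406  -0.70590527 35.5       ]]
```

View pics/w5d.png

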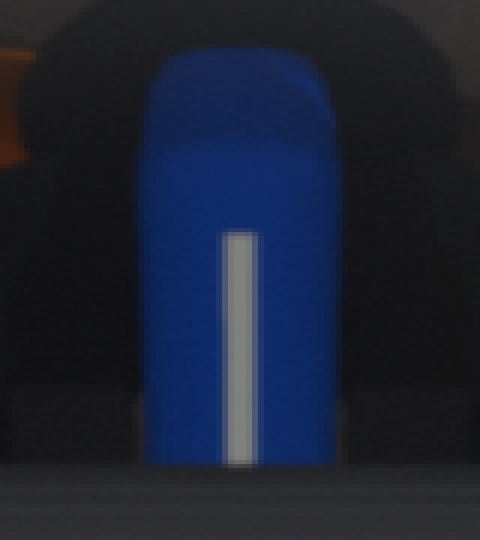

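```bash
cat >> h.py <<'E'
Rg=Ro.from_euler('xyz',[3.136,-.004,1.288]).as_matrix()
zk=Rg.T@np.array([0,0,1.]); zk[1]=0; zk/=np.linalg.norm(zk)   # key axis in tool frame (flats align in y)
YC=0.1
o=np.array([YC,0,0])-zk*99.5
def pin(st=None):
    st=st or env.state(); R=Ro.from_euler('xyz',st['tcp_rot']).as_matrix()
    y=np.arctan2(R[1,0],R[0,0]); ax=R@zk
    return np.array(st['tool_pos'])+R@o, y-np.pi/2, ax
def go(P,kyaw,n,g=255):
    st=env.state(); a,k,ax=pin(st); print('pin',a.round(2),'kyaw',round(k,4),'tilt',ax[:2].round(4),'F',st['wrist_force'].round(1),'T',st['wrist_torque'].round(2),'t',round(st['time_s'],2))
    R=Ro.from_euler('xyz',st['tcp_rot']).as_matrix(); D=R.T@(np.array(P)-a)/n
    print('per row cm',(D/10).round(3),'spin',round(-np.degrees(kyaw-k)/n,2))
E
python3 -c "
from h import *
go([558,-236.9,140],.1015,4)"
```

```text
pin [ 565.22 -298.57  156.13] kyaw 0.1095 tilt [ 0.006  -0.0072] F [ 0.7  0.2 -1.2] T [-0.02 -0.04 -0.  ] t 7.58
per row cm [ 1.547 -0.009  0.422] spin 0.11
```

Call:
{"op": "apply_moves", "data": {"targets": [255,1.5,0,0.3,0.2,255,1.5,0,0.3,0.1,255,1.5,0,0.3,0.1,255,1.4,0,0.3,0,255,0,0,0,0]}}

```text
time_s: 8.2
tool_pos: [557.9, -234.3, 243.5]
tcp_rot: [-3.135, -0.013, 1.673]
wrist_force: [0.2, -0.1, -1.3]
grip_width: 13.7
```

```bash
python3 -c "
from h import *
go([558,-236.9,128],.1015,1)
for n in ('wrist','side','top'):
  p,d=env.grab_frame(n);save('%s6.png'%n,p if n=='wrist' else cv2.resize(p[130:240,240:340] if n=='side' else p[150:240,270:370],None,fx=5.5,fy=5.5,interpolation=cv2.INTER_CUBIC))
"
```

```text
pin [ 557.17 -233.29  144.01] kyaw 0.1025 tilt [ 0.0074 -0.0087] F [ 0.2 -0.1 -1.3] T [-0.01 -0.07  0.03] t 8.2
per row cm [-0.389  0.056  1.596] spin 0.06
```

View pics/wrist6.png

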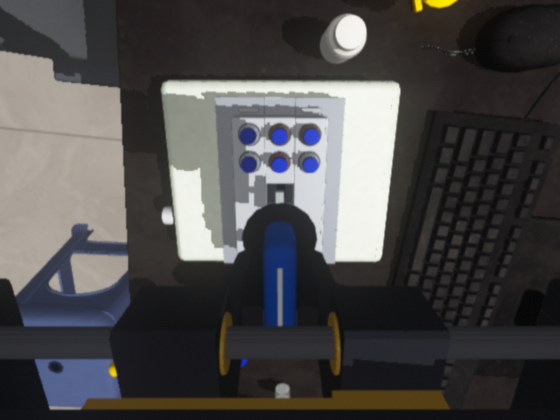

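View pics/side6.png

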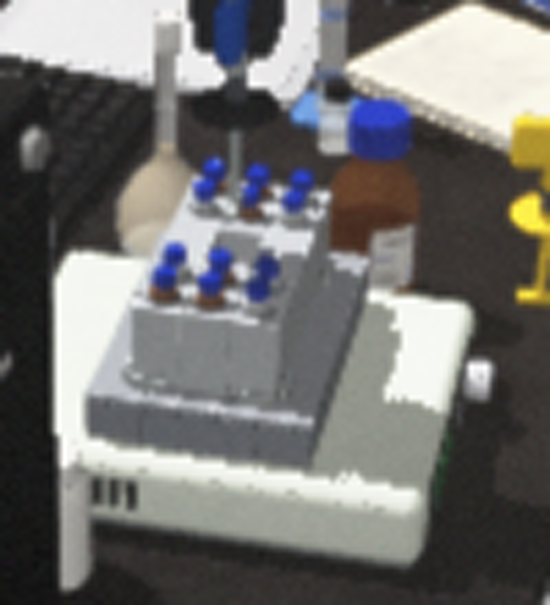

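The wrist view shows the pin's far end (about (280,197)) in front of the hole (268-293). I'll zoom in on it.

```bash
python3 -c "
from h import *
p=cv2.imread('pics/wrist6.png')[170:215,250:310];cv2.imwrite('pics/w6c.png',cv2.resize(np.clip(p*1.5,0,255).astype(np.uint8),None,fx=12,fy=12,interpolation=0))
st0={'tool_pos':np.zeros(3),'tcp_rot':np.zeros(3)}
"
```

```text
(no output)
```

View pics/w6c.png

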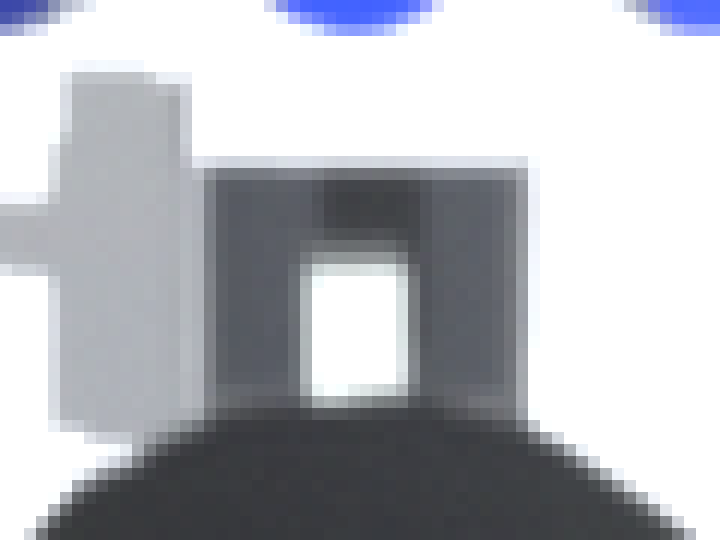

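```bash
python3 -c "
from h import *
st0={'tool_pos':np.zeros(3),'tcp_rot':np.zeros(3)}
q=onz('wrist',[(275,195),(284.25,195),(279.6,191),(279.6,192)],93,st0);print('pin in tool',q.round(2))
s=env.state();R=Ro.from_euler('xyz',s['tcp_rot']).as_matrix()
P=q@R.T+s['tool_pos'];print(P.round(2))
S=onz('wrist',[(276.5,186),(285,186)],71,s);print('slot',S.round(2))
H=onz('wrist',[(267.1,187),(293.9,187),(267.1,183.5),(293.9,183.5)],121,s);print('hole',H.round(2))
L=lambda a:a[:,:2]@np.array([[np.cos(.1015),-np.sin(.1015)],[np.sin(.1015),np.cos(.1015)]])
print('local pin',L(P).round(2),'slot',L(S).round(2),'hole',L(H).round(2))
"
```

```text
pin in tool [[10.69 -4.3  93.  ]
 [10.69  2.6  93.  ]
 [13.81 -0.87 93.  ]
 [13.03 -0.87 93.  ]]
[[ 552.01 -224.48  150.72]
 [ 558.87 -223.79  150.68]
 [ 555.11 -221.03  150.74]
 [ 555.19 -221.81  150.73]]
slot [[ 553.47 -239.31   71.  ]
 [ 561.86 -238.45   71.  ]]
hole [[ 545.1  -227.26  121.  ]
 [ 567.35 -224.97  121.  ]
 [ 544.83 -224.26  121.  ]
 [ 567.01 -221.97  121.  ]]
local pin [[ 526.42 -279.26]
 [ 533.32 -279.26]
 [ 529.85 -276.14]
 [ 529.85 -276.92]] slot [[ 526.37 -294.16]
 [ 534.81 -294.15]] hole [[ 519.27 -281.33]
 [ 541.64 -281.3 ]
 [ 519.3  -278.31]
 [ 541.6  -278.28]]
```

```bash
python3 -c "
from h import *
import pickle
L=lambda a:a[:,:2]@np.array([[np.cos(.1015),-np.sin(.1015)],[np.sin(.1015),np.cos(.1015)]])
s=env.state();p=cv2.cvtColor(cv2.imread('pics/wrist6.png'),4)
s5,p5,_=pickle.load(open('pics/w5.pkl','rb'))
for s,p in((s5,p5),(s,p)):
  hsv=cv2.cvtColor(p,cv2.COLOR_RGB2HSV)
  m=cv2.inRange(hsv,(112,150,80),(125,255,255));v=np.zeros_like(m);v[20:200,235:325]=m[20:200,235:325];v=cv2.morphologyEx(v,cv2.MORPH_OPEN,np.ones((3,3)))
  n,l,st,cc=cv2.connectedComponentsWithStats(v);ok=[i for i in range(1,n) if st[i,4]>90]
  print(s['tcp_rot'].round(4),s['tool_pos'].round(2));print(np.c_[cc[ok],L(onz('wrist',cc[ok],136,s))].round(2))
g=cv2.cvtColor(p,7).astype(int);print(g[178:206,274].tolist(),g[178:206,280].tolist(),g[178:206,288].tolist(),sep='\n')
"
```

```text
[-3.1364 -0.0117  1.68  ] [ 565.97 -300.17  255.39]
[[ 245.35   40.95  505.58 -236.57]
 [ 278.42   41.19  529.4  -236.56]
 [ 311.46   41.49  553.19 -236.58]
 [ 245.96   73.4   505.49 -258.35]
 [ 278.04   73.63  529.26 -258.32]
 [ 310.22   73.97  553.1  -258.38]
 [ 248.3   162.94  505.74 -325.54]
 [ 277.47  163.32  529.23 -325.65]
 [ 306.73  163.94  552.81 -325.95]
 [ 248.7   188.97  505.58 -347.34]
 [ 276.37  187.25  528.44 -345.65]
 [ 305.96  189.89  552.91 -347.7 ]]
[-3.1354 -0.0129  1.6719] [ 558.05 -235.82  243.55]
[[ 247.33  135.7   505.61 -237.34]
 [ 279.1   136.02  529.41 -237.57]
 [ 310.9   136.15  553.22 -237.66]
 [ 248.19  164.39  505.6  -259.13]
 [ 279.07  164.6   529.37 -259.28]
 [ 309.91  164.7   553.11 -259.34]]
[212, 211, 210, 210, 198, 148, 89, 64, 62, 62, 62, 65, 64, 66, 72, 74, 74, 75, 73, 73, 73, 73, 73, 74, 73, 61, 45, 41]
[212, 212, 212, 211, 199, 143, 76, 47, 44, 45, 46, 53, 73, 100, 149, 179, 188, 190, 189, 190, 191, 190, 188, 183, 152, 95, 51, 42]
[212, 212, 212, 212, 200, 151, 91, 67, 65, 64, 65, 65, 63, 64, 64, 64, 62, 63, 63, 64, 63, 63, 63, 64, 67, 67, 56, 45]
```

```bash
python3 -c "
from h import *
go([558.2,-236.7,128],.1015,1)
go([558.2,-236.7,128],.1015,1)
"
```

```text
pin [ 557.34 -234.9   144.05] kyaw 0.1011 tilt [ 0.007  -0.0082] F [-0.4 -0.3 -1.9] T [-0.07 -0.08  0.01] t 8.35
per row cm [-0.208  0.077  1.602] spin -0.02
pin [ 557.34 -234.9   144.05] kyaw 0.1011 tilt [ 0.007  -0.0082] F [-0.4 -0.3 -1.9] T [-0.07 -0.08  0.01] t 8.35
per row cm [-0.208  0.077  1.602] spin -0.02
```

Call:
{"op": "apply_moves", "data": {"targets": [255,-0.2,0.1,0.4,0,255,0,0,0.4,0,255,0,0,0,0,255,0,0,0,0]}}

```text
time_s: 8.85
tool_pos: [559.2, -239.0, 234.5]
tcp_rot: [-3.135, -0.013, 1.67]
wrist_force: [-0.2, 0.5, -1.2]
grip_width: 13.9
```

```bash
python3 -c "
from h import *
go([558.2,-236.7,128],.1015,1)
p,d=env.grab_frame('wrist');cv2.imwrite('pics/w7c.png',cv2.resize(np.clip(p[170:215,250:310,::-1]*1.5,0,255).astype(np.uint8),None,fx=12,fy=12,interpolation=0))
"
```

```text
pin [ 558.47 -238.06  135.01] kyaw 0.0996 tilt [ 0.0073 -0.0083] F [-0.2  0.5 -1.2] T [-0.08 -0.13 -0.  ] t 8.85
per row cm [ 0.129 -0.009  0.703] spin -0.11
```

View pics/w7c.png

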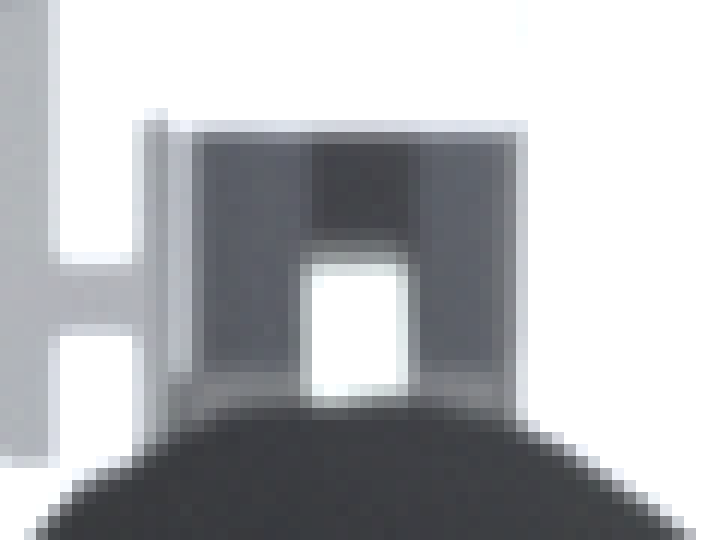

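```bash
cat >> h.py <<'E'
def rel(pc,sc,er,prow=192.,s=None):
    """pin col, slot col (row er+4), hole far-edge row"""
    s=s or env.state(); R=Ro.from_euler('xyz',s['tcp_rot']).as_matrix();st0={'tool_pos':np.zeros(3),'tcp_rot':np.zeros(3)}
    c,n=np.cos(.1015),np.sin(.1015);L=lambda a:a[:,:2]@np.array([[c,-n],[n,c]])
    P=L(onz('wrist',[(pc,prow)],93,st0)@R.T+s['tool_pos'])[0]
    S=L(onz('wrist',[(sc,er+4)],71,s))[0]; H=L(onz('wrist',[(280,er)],121,s))[0]
    print('move local x %.2f y %.2f'%(S[0]-P[0],(H[1]+.3-16)-(P[1]-13)))
E
python3 -c "
from h import *
go([558.2,-236.7,128],.1015,1)
rel(279.6,280.1,180.2)"
```

```text
pin [ 558.41 -238.01  134.95] kyaw 0.0996 tilt [ 0.0075 -0.0084] F [-1.  -0.3 -1.3] T [-0.04 -0.06  0.02] t 8.9
per row cm [ 0.123 -0.003  0.697] spin -0.11
move local x 0.07 y 1.08
```

Call:
{"op": "apply_moves", "data": {"targets": [255,0.1,0,0.4,0.1,255,0,0,0.4,0,255,0,0,0,0,255,0,0,0,0]}}

```text
time_s: 9.4
tool_pos: [559.0, -237.7, 225.9]
tcp_rot: [-3.135, -0.013, 1.669]
wrist_force: [-0.2, 0.3, -1.8]
grip_width: 13.6
```

```bash
python3 -c "
from h import *
go([558.4,-237,110],.1015,1)
p,d=env.grab_frame('wrist');cv2.imwrite('pics/w8c.png',cv2.resize(np.clip(p[165:210,250:310,::-1]*1.5,0,255).astype(np.uint8),None,fx=12,fy=12,interpolation=0))
"
```

```text
pin [ 558.26 -236.77  126.44] kyaw 0.0978 tilt [ 0.0074 -0.0083] F [-0.2  0.3 -1.8] T [-0.04 -0.1   0.01] t 9.4
per row cm [-0.046  0.023  1.643] spin -0.21
```

View pics/w8c.png

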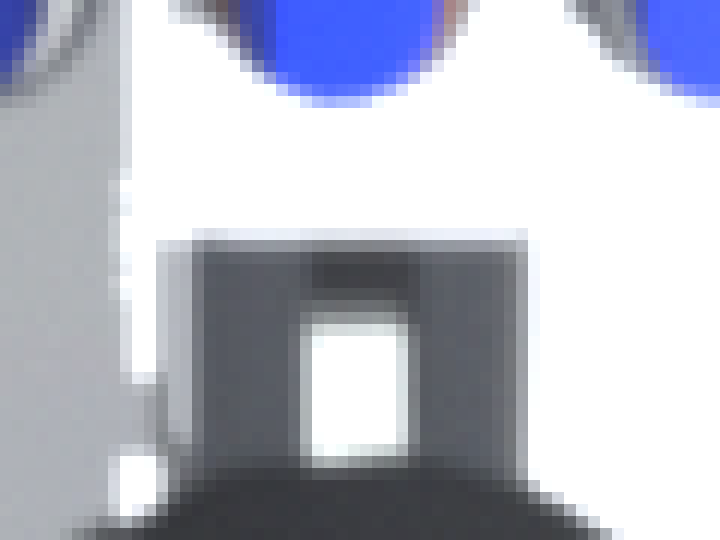

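```bash
python3 -c "
from h import *
go([558.4,-237,110],.1015,1)
rel(279.6,280.1,184.8)"
```

```text
pin [ 558.24 -236.77  126.41] kyaw 0.0978 tilt [ 0.0074 -0.0084] F [ 0.1 -0.1 -0.9] T [-0.03 -0.16  0.05] t 9.45
per row cm [-0.046  0.024  1.641] spin -0.21
move local x 0.08 y -0.43
```

Call:
{"op": "apply_moves", "data": {"targets": [255,0,0,0.5,-0.2,255,0,0,0.5,0,255,0,0,0.5,0,255,0,0,0,0,255,0,0,0,0]}}

```text
time_s: 10.07
tool_pos: [558.8, -237.5, 209.7]
tcp_rot: [-3.135, -0.013, 1.672]
wrist_force: [1.4, -0.4, -0.9]
grip_width: 13.7
```

```bash
python3 -c "
from h import *
go([558.4,-237.1,80],.1015,1)"
```

```text
pin [ 558.03 -236.53  110.17] kyaw 0.1015 tilt [ 0.0077 -0.0086] F [ 1.4 -0.4 -0.9] T [-0.03 -0.1  -0.04] t 10.07
per row cm [-0.101  0.051  3.016] spin 0.0
```

Call:
{"op": "apply_moves", "data": {"targets": [255,-0.05,0.03,0.5,0,255,0,0,0.5,0,255,0,0,0.5,0,255,-0.02,0.02,0.5,0,255,0,0,0.5,0,255,0,0,0,0,255,0,0,0,0]}}

```text
time_s: 10.95
tool_pos: [559.2, -237.8, 182.8]
tcp_rot: [-3.135, -0.013, 1.672]
wrist_force: [0.6, 0.0, -0.4]
grip_width: 13.7
```

```bash
python3 -c "
from h import *
go([558.4,-237.1,75],.1015,1)
p,d=env.grab_frame('wrist');cv2.imwrite('pics/w9c.png',cv2.resize(np.clip(p[165:210,250:310,::-1]*1.5,0,255).astype(np.uint8),None,fx=12,fy=12,interpolation=0))"
```

```text
pin [ 558.44 -236.89   83.32] kyaw 0.1015 tilt [ 0.0077 -0.0086] F [ 0.6  0.  -0.4] T [-0.05 -0.1   0.04] t 10.95
per row cm [-0.032 -0.001  0.831] spin 0.0
```

View pics/w9c.png

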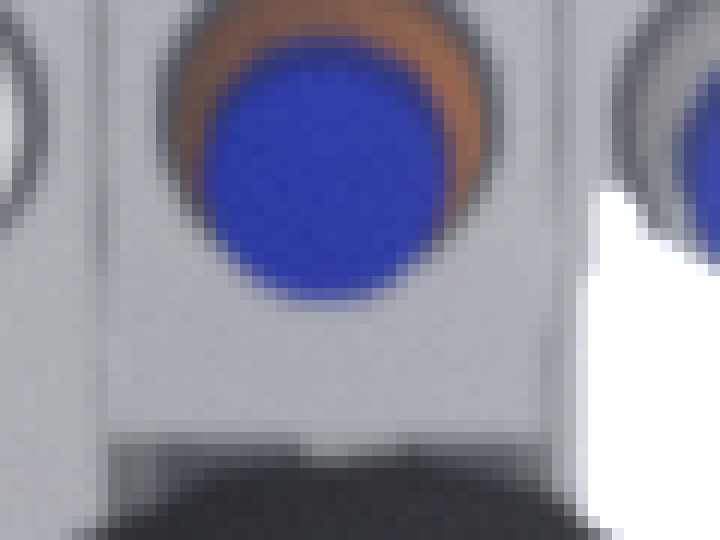

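Call:
{"op": "apply_moves", "data": {"targets": [255,-0.02,0,0.4,0,255,0,0,0.3,0,255,0,0,0.1,0,255,0,0,0,0]}}

```text
time_s: 11.5
tool_pos: [559.2, -238.0, 174.4]
tcp_rot: [-3.135, -0.013, 1.672]
wrist_force: [-0.6, -0.3, -1.8]
grip_width: 14.0
```

```bash
python3 -c "
from h import *
go([558.4,-237.1,70],.1015,1)"
```

```text
pin [ 558.45 -237.05   74.92] kyaw 0.1015 tilt [ 0.0075 -0.0084] F [-0.6 -0.3 -1.8] T [-0.07 -0.11 -0.  ] t 11.5
per row cm [-0.011 -0.002  0.492] spin -0.0
```

Call:
{"op": "apply_moves", "data": {"targets": [255,0,0,0.2,0,255,0,0,0.1,0,255,0,0,0.1,0,255,0,0,0,0]}}

```text
time_s: 12.0
tool_pos: [559.2, -237.9, 170.2]
tcp_rot: [-3.135, -0.013, 1.672]
wrist_force: [-0.5, -0.9, -2.4]
grip_width: 14.0
```

```bash
python3 -c "
from h import *
go([558.4,-237.1,70],.1015,1)"
```

```text
pin [ 558.47 -237.01   70.73] kyaw 0.1015 tilt [ 0.0073 -0.0083] F [-0.5 -0.9 -2.4] T [-0.03 -0.06  0.01] t 12.0
per row cm [-0.01  -0.007  0.073] spin 0.0
```

Call:
{"op": "apply_moves", "data": {"targets": [255,0,0,0.1,0,255,0,0,0.1,0,255,0,0,0,0]}}

```text
time_s: 12.38
tool_pos: [559.2, -237.9, 168.1]
tcp_rot: [-3.135, -0.013, 1.672]
wrist_force: [-0.1, 0.6, -1.6]
grip_width: 13.7
```

```bash
python3 -c "
from h import *
go([558.4,-237.1,66],.1015,1)"
```

```text
pin [ 558.46 -237.01   68.65] kyaw 0.1015 tilt [ 0.0073 -0.0083] F [-0.1  0.6 -1.6] T [-0.03 -0.11  0.02] t 12.38
per row cm [-0.012 -0.005  0.264] spin -0.0
```

Call:
{"op": "apply_moves", "data": {"targets": [255,0,0,0.1,0,255,0,0,0.1,0,255,0,0,0.1,0,255,0,0,0,0]}}

```text
time_s: 12.88
tool_pos: [559.2, -237.9, 164.9]
tcp_rot: [-3.135, -0.013, 1.672]
wrist_force: [0.2, 0.2, -1.6]
grip_width: 13.7
```

```bash
python3 -c "
from h import *
go([558.4,-237.1,63],.1015,1)"
```

```text
pin [ 558.42 -236.98   65.43] kyaw 0.1014 tilt [ 0.0073 -0.0083] F [ 0.2  0.2 -1.6] T [-0.08 -0.14  0.01] t 12.88
per row cm [-0.014 -0.002  0.242] spin -0.0
```

The pin has entered the slot with no resistance. I'll carry on down against the collar spring.

Call:
{"op": "apply_moves", "data": {"targets": [255,0,0,0.2,0,255,0,0,0.1,0,255,0,0,0.1,0,255,0,0,0.1,0,255,0,0,0,0]}}

```text
time_s: 13.5
tool_pos: [559.2, -237.9, 160.7]
tcp_rot: [-3.136, -0.012, 1.672]
wrist_force: [-1.6, 1.1, 3.0]
grip_width: 13.7
```

```bash
python3 -c "
from h import *
go([558.4,-237.1,63],.1015,1)"
```

```text
pin [ 558.55 -237.01   61.18] kyaw 0.1016 tilt [ 0.0066 -0.0076] F [-1.6  1.1  3. ] T [0.09 0.1  0.01] t 13.5
per row cm [-0.005 -0.016 -0.182] spin 0.01
```

Call:
{"op": "apply_moves", "data": {"targets": [255,0,0,0.2,0,255,0,0,0.2,0,255,0,0,0.2,0,255,0,0,0.1,0,255,0,0,0,0]}}

```text
time_s: 14.12
tool_pos: [559.2, -237.8, 155.0]
tcp_rot: [-3.136, -0.011, 1.673]
wrist_force: [-4.3, 2.1, 7.8]
grip_width: 13.9
```

```bash
python3 -c "
from h import *
go([558.4,-237.1,54],.1015,1)"
```

```text
pin [ 558.55 -237.01   55.51] kyaw 0.1019 tilt [ 0.0059 -0.0068] F [-4.3  2.1  7.8] T [0.26 0.5  0.01] t 14.12
per row cm [-0.009 -0.016  0.151] spin 0.02
```

Call:
{"op": "apply_moves", "data": {"targets": [255,0,0,0.2,0,255,0,0,0.2,0,255,0,0,0,0]}}

```text
time_s: 14.5
tool_pos: [559.1, -237.8, 152.8]
tcp_rot: [-3.137, -0.01, 1.673]
wrist_force: [-4.4, 3.1, 8.8]
grip_width: 13.8
```

```bash
python3 -c "
from h import *
go([558.4,-237.1,54],.1015,1)"
```

```text
pin [ 558.58 -237.08   53.34] kyaw 0.1021 tilt [ 0.0051 -0.0059] F [-4.4  3.1  8.8] T [ 0.35  0.63 -0.01] t 14.5
per row cm [ 0.    -0.018 -0.066] spin 0.03
```

Call:
{"op": "apply_moves", "data": {"targets": [255,0,0,0.05,5,255,0,0,0.05,6,255,0,0,0.05,6,255,0,0,0.05,6]}}

```text
time_s: 15.0
tool_pos: [560.3, -237.8, 153.6]
tcp_rot: [-3.138, -0.007, 1.26]
wrist_force: [-2.6, 2.8, 8.1]
grip_width: 13.8
```

```bash
python3 -c "
from h import *
go([558.4,-237.1,54],.1015-1.571,1);print(env.state()['joints'])"
```

```text
pin [ 560.11 -237.28   54.1 ] kyaw -0.3108 tilt [ 0.0021 -0.0041] F [-2.6  2.8  8.1] T [0.52 0.62 0.09] t 15.0
per row cm [-0.035 -0.168  0.01 ] spin 66.39
[-0.59603076  0.57755052  1.35051784  0.0064164   1.2186789  -0.28745174]
```

Call:
{"op": "apply_moves", "data": {"targets": [255,-0.02,-0.1,0.08,4,255,-0.03,-0.1,0.08,5,255,0,0,0.08,5]}}

```text
time_s: 15.38
tool_pos: [559.6, -237.4, 153.5]
tcp_rot: [3.141, -0.007, 1.008]
wrist_force: [-2.8, 2.5, 9.4]
grip_width: 13.7
```

```bash
python3 -c "
from h import *
go([558.5,-237.1,54],.1015-1.571,1)"
```

```text
pin [ 559.89 -237.08   54.03] kyaw -0.5628 tilt [-0.002  -0.0027] F [-2.8  2.5  9.4] T [0.37 0.61 0.05] t 15.38
per row cm [-0.076 -0.117  0.003] spin 51.95
```

Call:
{"op": "apply_moves", "data": {"targets": [255,-0.06,-0.08,0.08,6,255,-0.06,-0.06,0.08,6,255,-0.03,-0.03,0.08,6,255,0,0,0.07,5]}}

```text
time_s: 15.88
tool_pos: [559.2, -237.8, 153.6]
tcp_rot: [3.138, -0.01, 0.594]
wrist_force: [-3.2, 2.2, 8.5]
grip_width: 13.7
```

```bash
python3 -c "
from h import *
go([558.5,-237.1,54],.1015-1.571,1)"
```

```text
pin [ 559.97 -237.66   54.14] kyaw -0.9766 tilt [-0.0073 -0.0008] F [-3.2  2.2  8.5] T [0.34 0.67 0.11] t 15.88
per row cm [-0.091 -0.128  0.013] spin 28.24
```

Call:
{"op": "apply_moves", "data": {"targets": [255,-0.05,-0.05,0.08,6,255,-0.04,-0.05,0.08,6,255,-0.03,-0.03,0.08,5,255,0,0,0.05,2]}}

```text
time_s: 16.38
tool_pos: [558.8, -237.8, 153.7]
tcp_rot: [3.137, -0.015, 0.252]
wrist_force: [-2.6, 1.4, 7.6]
grip_width: 13.8
```

```bash
python3 -c "
from h import *
go([558.5,-237.1,54],.1015-1.571,1)"
```

```text
pin [ 560.05 -237.91   54.21] kyaw -1.3189 tilt [-0.0117  0.0015] F [-2.6  1.4  7.6] T [0.33 0.75 0.1 ] t 16.38
per row cm [-0.13  -0.117  0.019] spin 8.63
```

Call:
{"op": "apply_moves", "data": {"targets": [255,0,0,0.08,3,255,0,0,0.08,2,255,0,0,0.05,2,255,0,0,0.05,1]}}

```text
time_s: 16.88
tool_pos: [558.9, -237.8, 153.6]
tcp_rot: [3.138, -0.016, 0.109]
wrist_force: [-3.1, 2.6, 7.1]
grip_width: 13.4
```

```bash
python3 -c "
from h import *
go([558.5,-237.1,54],.1015-1.571,1)"
```

```text
pin [ 560.26 -238.04   54.11] kyaw -1.4622 tilt [-0.0124  0.0024] F [-3.1  2.6  7.1] T [0.33 0.76 0.08] t 16.88
per row cm [-0.165 -0.113  0.008] spin 0.42
```

Call:
{"op": "apply_moves", "data": {"targets": [255,0,0,-0.1,0.4,255,0,0,-0.1,0,255,0,0,-0.1,0,255,0,0,-0.1,0,255,0,0,0,0]}}

```text
time_s: 17.5
tool_pos: [558.9, -237.8, 157.3]
tcp_rot: [3.138, -0.016, 0.102]
wrist_force: [-0.4, 1.0, 4.3]
grip_width: 14.0
```

```bash
python3 -c "
from h import *
go([558.5,-237.1,59],.1015-1.571,1)"
```

```text
pin [ 560.14 -238.     57.84] kyaw -1.4685 tilt [-0.012   0.0023] F [-0.4  1.   4.3] T [0.2  0.51 0.06] t 17.5
per row cm [-0.153 -0.106 -0.119] spin 0.05
```

Call:
{"op": "apply_moves", "data": {"targets": [255,0,0,-0.1,0,255,0,0,-0.05,0,255,0,0,0,0]}}

```text
time_s: 17.88
tool_pos: [558.8, -237.7, 158.5]
tcp_rot: [3.138, -0.015, 0.102]
wrist_force: [0.0, 0.4, 2.5]
grip_width: 13.7
```

```bash
python3 -c "
from h import *
go([558.5,-237.1,59],.1015-1.571,1)"
```

```text
pin [ 560.03 -237.94   59.05] kyaw -1.4686 tilt [-0.0117  0.002 ] F [0.  0.4 2.5] T [0.14 0.32 0.06] t 17.88
per row cm [-0.144 -0.099  0.003] spin 0.05
```

Call:
{"op": "apply_moves", "data": {"targets": [150,0,0,0,0,150,0,0,0,0,150,0,0,0,0,100,0,0,0,0,100,0,0,0,0,100,0,0,0,0]}}

```text
time_s: 18.62
tool_pos: [558.9, -237.9, 158.2]
tcp_rot: [3.138, -0.016, 0.102]
wrist_force: [-0.4, -0.7, 0.4]
grip_width: 53.5
```

```bash
python3 -c "
from h import *
go([558.5,-237.1,59],.1015-1.571,1);p,d=env.grab_frame('wrist');save('w10.png',p)"
```

```text
pin [ 560.25 -238.11   58.73] kyaw -1.4692 tilt [-0.0123  0.0022] F [-0.4 -0.7  0.4] T [0.02 0.05 0.02] t 18.62
per row cm [-0.164 -0.118 -0.03 ] spin 0.02
```

View pics/w10.png

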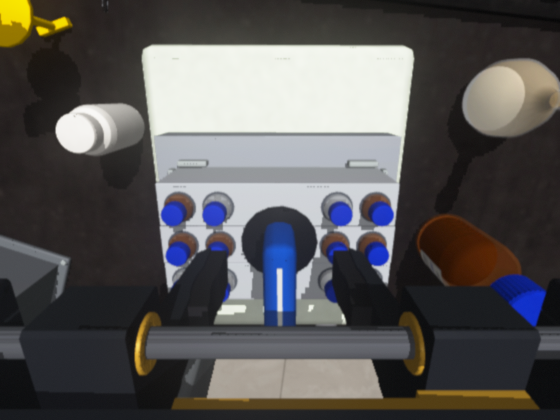

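The key is released, its handle upright at (281,270) along the shaker's x. I'll retreat straight up and check.

Call:
{"op": "apply_moves", "data": {"targets": [100,0,0,-0.5,0,100,0,0,-1,0,100,0,0,-2,0,100,0,0,-2.5,0,100,0,0,-2.5,0,100,0,0,-2,0,100,0,0,-1,0,100,0,0,0,0]}}

```text
time_s: 19.68
tool_pos: [556.9, -237.6, 281.1]
tcp_rot: [3.136, -0.019, 0.102]
wrist_force: [-0.3, 0.3, 0.4]
grip_width: 53.7
```

```bash
python3 -c "
from h import *
import pickle
s=env.state();p,d=env.grab_frame('wrist');save('w11.png',p);print(s['tool_pos'],s['tcp_rot'],s['wrist_force'])
pickle.dump((s,p,d),open('pics/w11.pkl','wb'))
p,d=env.grab_frame('side');save('s11.png',cv2.resize(p[130:250,240:350],None,fx=5,fy=5,interpolation=cv2.INTER_CUBIC))"
```

```text
[ 556.94128976 -237.64272619  281.1295965 ] [ 3.13601917 -0.0186476   0.10165128] [-0.263549    0.28400878  0.35172043]
```

View pics/w11.png

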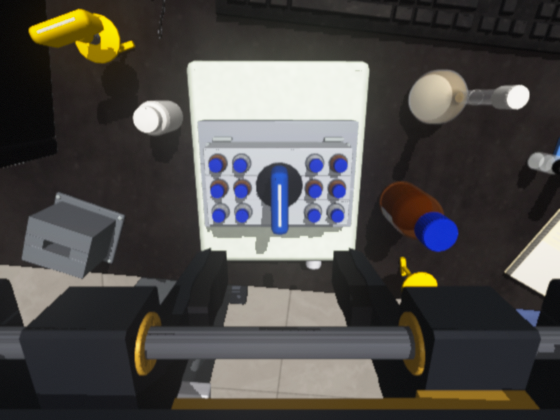

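View pics/s11.png

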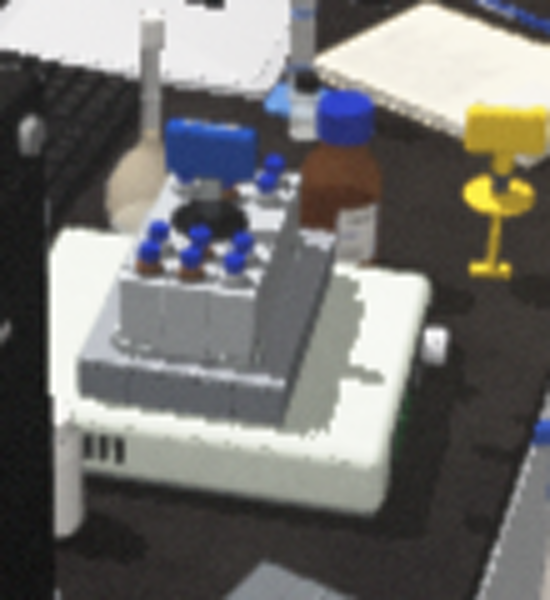

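```bash
python3 -c "
from h import *
import pickle
s,p,d=pickle.load(open('pics/w11.pkl','rb'))
for r in range(184,231,6): print(r,bydepth('wrist',[(279.5,r)],[d[r,279]],s)[0].round(1))
hsv=cv2.cvtColor(p,cv2.COLOR_RGB2HSV)
g=p.astype(int);m=((g.min(2)>140)).astype(np.uint8);q=np.zeros_like(m);q[180:235,273:288]=m[180:235,273:288]
ys,xs=np.nonzero(q);f=cv2.fitLine(np.stack([xs,ys],1).astype(np.float32),2,0,.01,.01).ravel();print(f,ys.min(),ys.max())
e=[(f[2]+(y-f[3])*f[0]/f[1],y) for y in(ys.min()-.5,ys.max()+.5)];E=onz('wrist',e,183.5,s);print(E.round(1),E.mean(0),np.arctan2(E[0][1]-E[1][1],E[0][0]-E[1][0]))
m=cv2.inRange(hsv,(112,150,80),(125,255,255));v=np.zeros_like(m);v[140:230,200:265]=m[140:230,200:265];v[140:230,300:352]=m[140:230,300:352];v=cv2.morphologyEx(v,cv2.MORPH_OPEN,np.ones((3,3)))
n,l,st,cc=cv2.connectedComponentsWithStats(v);ok=[i for i in range(1,n) if st[i,4]>60];V=onz('wrist',cc[ok],136,s);print(len(ok),V.mean(0))
st2=V[:,:2]-V[:,:2].mean(0);
for a,b in ((160,245),(215,235)): print('blocktop',bydepth('wrist',[(b,a)],[d[a,b]],s)[0].round(1))
for c,r in ((262,185),(297,185)): print('collar top',bydepth('wrist',[(c,r)],[d[r,c]],s)[0].round(1))
"
```

```text
184 [ 575.8 -236.5  183. ]
190 [ 571.3 -237.   183.7]
196 [ 566.7 -237.5  184.1]
202 [ 561.9 -237.9  184. ]
208 [ 557.2 -238.4  184.4]
214 [ 552.2 -238.9  184. ]
220 [ 547.  -239.5  183.3]
226 [ 542.3 -239.9  184.2]
[3.244887e-02 9.994734e-01 2.791875e+02 2.060000e+02] 185 234
[[ 575.4 -235.8  183.5]
 [ 534.9 -241.2  183.5]] [ 555.16033264 -238.4996681   183.5       ] 0.13207954223067825
12 [ 557.0339631  -237.06223886  136.        ]
blocktop [ 581.5 -205.2  131.6]
blocktop [ 529.4 -199.7  134.9]
collar top [ 558.2 -222.2  125.2]
collar top [ 561.4 -254.9  124.8]
```

The handle top is at z≈184 (183.5 expected when seated), the key lies along x, and the vial centre agrees with the start within 1 mm. I'll hand in.

```bash
python3 -c "
from h import *
print(env.job_done(), env.state()['time_s'])"
```

```text
the job is handed in; nothing more can be done
the job is handed in; nothing more can be done
```

The vial block is locked down on the shaker, and the job was handed in at about 20 s of the 72 s allowed. `job_done` gave no verdict.

I lifted the blue key from its stand and lined its pin up with the slot, which the wrist camera could see through the hole. It went in without resistance. I pushed it down against the spring to about z 53–54 mm at roughly 10 N, turned it 90° clockwise, and eased it up into the pocket before letting go.

**Last checks that passed:**
- **Seating:** the handle top measured about 184 mm, against 183.5 mm expected when seated. The fingers were then well clear of the key.
- **Block:** the vial centre is within about 1 mm of its first wrist-camera position. I saw no bystander moved in the last pictures, but did not measure them.
- **Force:** the highest wrist force I read was about 10 N.

**Checks that disagreed or were not made:**
- **Pin direction:** the handle stripe read 0.13 rad against the shaker's 0.10, about 2° apart and well inside the 14° allowed.
- **Drift while turning:** the calculated pin position moved about 1.5 mm in x during the turn, with side force staying under 5 N.
- **Camera agreement:** the top and wrist cameras differed by about 1.4 mm on the block's position, within their stated calibration.
- **Collar force:** I did not measure it after release; just before letting go it read about 4 N, against the 2.5 N needed.

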